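# Free a stuck glue cup from its pot

### The arm

A 6-joint arm with a two-finger parallel gripper is mounted at the origin on the work surface. World frame = base frame: x ahead of the robot, y to its left, z up, the work surface at z = 0. Lengths are in m, angles in rad, forces in N, time in s.
With the tool pointing down it reaches from about 0.35 to 0.775 m from the base axis. Payload 5.5 kg.
Tool frame: the origin (TCP) lies at the very end of the fingers, on their centre line; the grasp point (between the pads) lies 19 mm behind it (grip_point_offset is the distance from the TCP to the grasp point, in m); z points along the fingers, y is the direction in which the jaws open and shut (so a half turn about z gives the same grasp; the last joint's range is limited). The gripper opens to 85 mm and grips with 20 to 120 N. Pads are 22 mm wide; open, the fingers measure 114 mm over their backs; the gripper's body (76 mm by 85 mm) begins 54 mm behind the grasp point. The pads swing forward as they close: fully open they stand 13 mm farther back than shut.
Start: joints at [0.997, 0.313, 0.046, 1.304, 0, 1.431], TCP at [0.242, 0.522, 0.231] pointing down, gripper open.
Joint ranges: [-2.76, 2.76], [-0.86, 1.69], [-1.03, 1.26], [-2.2, 2.34], [-1.47, 1.5], [-3.14, 3.14]. Speed limits (rad/s): [2.57, 2.57, 3.14, 3.14, 3.14, 3.14].

### API

Orientations are given as a unit quaternion [w, x, y, z].
In Python, from workcell import * gives the robot as it stands.
- The arm moves only by the shell command python3 -m crank 'ROWS' [OPENING] [FORCE]. ROWS is a JSON object of lists of equal length, an entry for each row: "travel": the shift along the tool's x, y, z in units of 40 mm (1.0 is 40 mm), a list of three; "turn": the turn about the tool's z in rad. In form: {"travel": [[x, y, z], ...], "turn": [turn, ...]}. A call has 1 to 5 rows; each row is the pose to reach, as a shift and turn from the pose commanded when the call began, along the tool's axes at that moment; what a row does not reach only later rows make up. A row lasts 1/12 s, in which the tool goes at most 41.7 mm and 7.16 degrees, less where a joint would pass 70% of its speed; a pose out of reach is approached as far as the arm can. A call with a gripper value outside its range is refused whole. OPENING is the finger opening in mm, from 0 to 85.4, set as the call begins (- or left out, the last holds). The fingers move at their own pace and stop on an object; FORCE is the grip in N (left out, the last holds). Time passes only in rows, so rows that repeat a pose let the fingers close. It gives the time, the measured TCP pose, the force and the opening at its end, in the units of the state.
- get_state(): the state, without advancing time (a new reading comes with each control period).
- read_camera(name): name is "scene" or "top"; returns a dict with "image" (384x512x3 uint8, red, green, blue), "K" (3x3 intrinsics, pixels), "R" (3x3) and "t" (3): a world point X has camera coordinates R X + t. Camera axes: x right, y down, z forward; pixel columns grow to the right and rows downward; lengths in m; the calibration is good to about 2 mm. A picture is of the moment at which its call begins. There is no depth.
- hand_in(): hands the job in, once; it reports no verdict.
The state is a dict: "clock": time; "joint_pos": joint angles; "qvel": joint speeds; "tau": joint torques, N m; "tcp_pos": TCP position; "orientation": TCP orientation; "wrist_force": force on the tool from outside, world axes, zero at the start; "ft_torque": the same for the moment, N m; "finger_gap": finger opening in m.
Only numpy, scipy, OpenCV 4.12 (cv2) and the standard library are available. Lean on these libraries where they do the work, as an engineer would, in place of code of your own. Each camera call takes 0.05 s, during which the arm holds its last target. There are 200 camera calls.

### The job

One white glue cup is stuck with dried glue inside the steel pot on the plywood block. Grip that cup by its rim, twist it about 30 degrees either way to break it loose, draw it up out of the pot, and lower it gently, upright, onto the middle of the round cork mat (not the square one) before letting go. Leave the spare cup standing on the bench where it is.

Things in the scene. Friction and masses are not known exactly. Their poses are not given: they have to be found in the camera images.
- cup_mid (a point): Centre of the stuck cup, half-way up. White plastic, open top, 90 mm tall, outer diameter 45 mm at the foot, 56 mm at the rim, wall 3 mm, 70 g. z is its axis, up; a yellowish dried run marks its +x side. Starts nested in the pot, rim 34 mm above the pot's rim, x axis along the pot's x. Glue at its foot: up to 20 N to pull straight (less while turning), 0.3 N m to turn; gone after 10 mm of lift.
- pot: Round steel pot on a plywood block 110 x 110 x 18 mm, fixed to the bench. Origin: centre of the block's underside; z up, x and y along the block's sides. The pot is 62 mm tall, 68 mm across its rim, which is 80 mm above the bench. The seated cup's centre is 69 mm above this origin, its foot 24 mm; it has about 3 mm clearance all round and can turn either way.
- mat_top (a point): Centre of the top face of the round cork mat, 110 mm in diameter and 6 mm thick, fixed flat on the bench. A cup standing on it has its centre 45 mm above this point. A square cork mat of the same width lies elsewhere and is not to be used.
- spare_mid (a point): Centre, half-way up, of the spare cup: the same shape and size as the stuck cup, but clean, loose and standing on the bare bench. Not to be moved.

How it is judged:
On the way, in this order (a step that is already met when the one before it is completed fails the run):
1. the cup is twisted at least 15 degrees either way while its foot is still down in the pot (lifted less than 20 mm) (angle between the x axis of cup_mid and the x axis of pot, either way round above 0.26 rad and z of cup_mid in the frame of pot below 0.089 m and horizontal distance between cup_mid and pot below 0.02 m), for 0.1 s.
2. the cup is drawn out: its foot is above the pot's rim (z of cup_mid in the frame of pot above 0.127 m), for 0.05 s.
3. the cup is lowered upright onto the round mat, within 30 mm of its middle and less than 10 mm above it, while still held (horizontal distance between cup_mid and mat_top below 0.03 m and angle between cup_mid's own z axis and vertical below 0.17 rad and z of cup_mid in the frame of mat_top below 0.055 m and contact force between cup and the fingers above 0.5 N), for 0.05 s.
At the end, for the whole second after the job is handed in: The formerly stuck cup stands on its foot on the round cork mat, its axis within 30 mm of the mat's middle and within 10 degrees of upright, released and at rest; the spare cup stands within 30 mm of where it was (horizontal distance between cup_mid and mat_top below 0.03 m and angle between cup_mid's own z axis and vertical below 0.17 rad and z of cup_mid in the frame of mat_top between 0.04 and 0.05 m and linear speed of cup below 0.02 m/s and distance of spare_mid from where it was at the start of the episode below 0.03 m); the robot touches nothing.
It fails at once if the spare cup is moved more than 30 mm or tipped (distance of spare_mid from where it was at the start of the episode above 0.03 m or angle between spare_mid's own z axis and vertical above 0.35 rad).
It also fails if it takes over 43 s, if anything falls off the work surface, if the arm or the gripper's body presses on something with over 40 N, if the wrist force passes 120 N, or if a joint passes its speed limit or range.

## Working session

There is one attempt and no reset: what is moved stays moved. The work goes in short steps, Python scripts to look and compute and a shell command to move; the robot and the scene stay as the last step left them, time stands still between calls to the robot, and variables do not carry over. Pictures are saved under pics/ and viewed, about 8 in all and at most 12, crops included, and the job is handed in when it is done.

```bash
mkdir -p pics; cat > h.py <<'E'
from workcell import *
import numpy as np, cv2
def snap(name,fn):
    c=read_camera(name); np.savez('pics/'+fn+'.npz',**{k:c[k] for k in('image','K','R','t')})
    cv2.imwrite('pics/'+fn+'.png',c['image'][:,:,::-1]); return c
def load(fn): return np.load('pics/'+fn+'.npz')
def on_plane(c,u,v,z):
    R,t=np.array(c['R']),np.array(c['t']); d=R.T@np.linalg.solve(c['K'],[u,v,1]); o=-R.T@t
    return o+d*(z-o[2])/d[2]
def proj(c,X):
    p=c['K']@(c['R']@np.array(X)+c['t']); return p[:2]/p[2]
E
python3 - <<'E'
from h import *
a=snap('scene','s0');b=snap('top','t0')
im=np.hstack([a['image'],b['image']])
for c in(a,b): print(-np.array(c['R']).T@c['t'], np.array(c['K']).tolist())
s=get_state();print(s)
E
```

```text
[0.99959971 0.0325378  0.75237546] [[356.2127198174149, 0.0, 259.2347792887429], [0.0, 356.2127198174149, 188.09999031647587], [0.0, 0.0, 1.0]]
[0.4748162  0.01551765 0.9242365 ] [[409.4703123678787, 0.0, 257.2947793154121], [0.0, 409.4703123678787, 188.32793834866357], [0.0, 0.0, 1.0]]
{'clock': 0.1, 'joint_pos': array([ 9.97415182e-01,  3.13920535e-01,  4.50807122e-02,  1.30361437e+00,
       -3.03588501e-05,  1.43118891e+00]), 'qvel': array([-1.93737001e-03, -9.78366448e-04,  2.78864225e-03, -7.40810340e-04,
        6.09475343e-04, -5.27664297e-05]), 'tau': array([ 3.29775045e-03, -4.81726491e+01,  2.99242347e+01,  1.27312727e-02,
       -6.72565534e-05, -1.91284983e-05]), 'tcp_pos': array([0.24143572, 0.52133995, 0.23049591]), 'orientation': array([-2.75065988e-04,  2.15190381e-01,  9.76571765e-01, -7.82114308e-04]), 'wrist_force': array([-0.00153054,  1.01801205, -0.39520547]), 'ft_torque': array([0.01335039, 0.01670537, 0.01742476]), 'finger_gap': 0.08521233538012635}
```

View pics/t0.png

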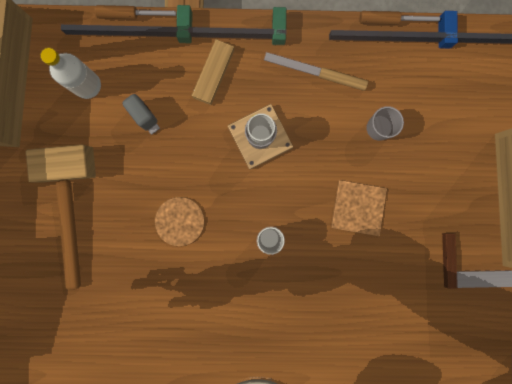

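View pics/s0.png

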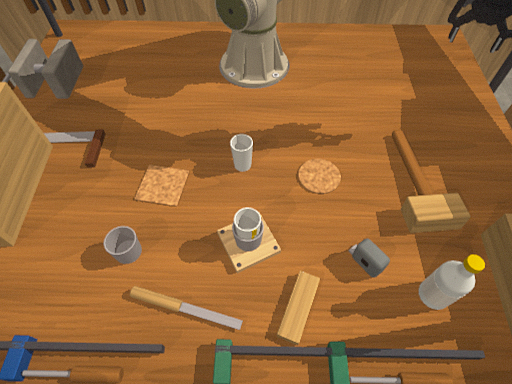

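The top view shows the pot at about (260,133), the round mat at (180,221), the spare cup at (270,240) and the square mat at (360,208). The scene view shows the stuck cup at (248,225), with its yellow run facing the camera. Next I'll look at enlarged crops.

```bash
python3 - <<'E'
from h import *
a=load('s0')['image'];b=load('t0')['image']
def crop(im,u,v,h,s):
    o=cv2.resize(im[v-h:v+h,u-h:u+h],(s,s),interpolation=cv2.INTER_CUBIC)[:,:,::-1].copy()
    st=10
    for k in range(0,2*h,st):
        p=int(k*s/(2*h)); cv2.line(o,(p,0),(p,6),(0,0,255),1); cv2.line(o,(0,p),(6,p),(0,0,255),1)
        cv2.putText(o,str(u-h+k),(p,16),0,.33,(0,255,255),1); cv2.putText(o,str(v-h+k),(8,p+4),0,.33,(0,255,255),1)
    return o
cv2.imwrite('pics/c1.png',np.hstack([crop(b,260,133,35,400),crop(a,250,235,40,400)]))
# mat: segment
t=load('t0')
hsv=cv2.cvtColor(b,cv2.COLOR_RGB2HSV)
print(b[221,180],b[221,120],b[190,200])
E
```

```text
[175 125  78] [123  81  43] [128  84  44]
```

View pics/c1.png

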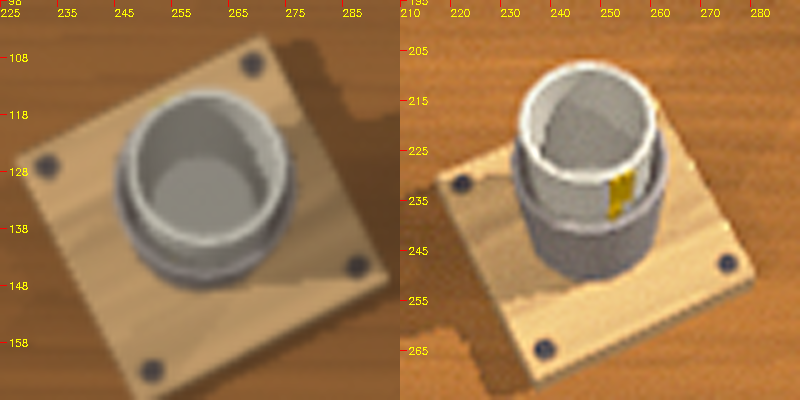

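```bash
python3 - <<'E'
from h import *
t=load('t0');s=load('s0')
def T(x,y,z): return on_plane(t,225+x/5.714,98+y/5.714,z)
def S(x,y,z): return on_plane(s,210+(x-400)/5,195+y/5,z)
print('rim top',T(207,167.5,.114),'rim scene',S(587,122.5,.114))
B=[T(*p,.018) for p in((252,64),(47,166),(152,371),(357,266))]
print('bolts ctr',np.mean(B,0), 'dirs',[np.degrees(np.arctan2(*(B[(i+1)%4]-B[i])[1::-1])) for i in range(4)])
B=[S(*p,.018) for p in((461,184),(543,349),(727,263))]; print('scene ctr',(B[0]+B[2])/2)
print('run',S(620,190,.10),S(620,190,.1)-S(587,122.5,.114))
for c,box,z in((t,(140,185,225,260),.006),(s,(285,150,350,205),.006)):
    x0,y0,x1,y1=box; im=c['image'].astype(int)[y0:y1,x0:x1]
    m=(im[:,:,2]>62)&(im[:,:,0]>145); m=cv2.morphologyEx(m.astype(np.uint8),cv2.MORPH_OPEN,np.ones((3,3)))
    n,l,st,ce=cv2.connectedComponentsWithStats(m); k=1+np.argmax(st[1:,4])
    cn=max(cv2.findContours((l==k).astype(np.uint8),0,2)[0],key=cv2.contourArea)
    e=cv2.fitEllipse(cv2.convexHull(cn)); print(e,'mat',on_plane(c,*e[0],z))
print('spare rim', on_plane(t,270.5,238.5,.09))
st=get_state(); from scipy.spatial.transform import Rotation as Q
q=st['orientation']; print(Q.from_quat([*q[1:],q[0]]).as_matrix().round(3))
E
```

```text
rim top [0.64560705 0.00162248 0.114     ] rim scene [0.64830865 0.00528294 0.114     ]
bolts ctr [0.6464737  0.00158518 0.018     ] dirs [np.float64(117.84613891520902), np.float64(-151.967919786202), np.float64(-61.69171605093299), np.float64(28.104915989873163)]
scene ctr [0.64714286 0.00538695 0.018     ]
run [0.67156016 0.01920969 0.1       ] [ 0.02325151  0.01392675 -0.014     ]
((38.768402099609375, 36.1744384765625), (48.22810745239258, 48.55270004272461), 25.801361083984375) mat [0.86877887 0.51127501 0.006     ]
((34.24799346923828, 25.228851318359375), (34.45606231689453, 42.72896194458008), 104.03158569335938) mat [-0.19700463 -0.80029264  0.006     ]
spare rim [ 0.42326715 -0.02137705  0.09      ]
[[-0.907  0.42  -0.001]
 [ 0.42   0.907 -0.001]
 [ 0.    -0.002 -1.   ]]
```

```bash
cat >> h.py <<'E'
def delta(target):
    from scipy.spatial.transform import Rotation as Q
    s=get_state(); q=s['orientation']; R=Q.from_quat([*q[1:],q[0]]).as_matrix()
    print('t',round(s['clock'],2),'tcp',s['tcp_pos'].round(4),'q',s['joint_pos'].round(2),'F',s['wrist_force'].round(1),'gap',round(s['finger_gap'],4),
     'x-yaw',np.degrees(np.arctan2(R[1,0],R[0,0])).round(1),'tilt',np.degrees(np.arccos(-R[2,2])).round(2))
    print('units',(R.T@(np.array(target)-s['tcp_pos'])/.04).round(3))
E
python3 - <<'E'
from h import *
t=load('t0');s=load('s0')
print(on_plane(t,178.77,221.17,.006),on_plane(s,319.25,175.2,.006), on_plane(t,180,221,.006))
delta([.6468,.0034,.2])
E
python3 -m crank '{"travel":[[-0.9,-0.45,0],[-1.8,-0.9,0],[-2.7,-1.35,0.1],[-3.6,-1.8,0.2],[-4.5,-2.25,0.2]],"turn":[0,0,0,0,0]}' 85 60
```

```text
[0.45314383 0.1802222  0.006     ] [0.45488463 0.18205175 0.006     ] [0.45356842 0.17749449 0.006     ]
t 0.1 tcp [0.2414 0.5213 0.2305] q [ 1.    0.31  0.05  1.3  -0.    1.43] F [-0.   1.  -0.4] gap 0.0852 x-yaw 155.1 tilt 0.1
units [-14.638  -7.489   0.772]
clock: 0.52
tcp_pos: [0.3673, 0.3626, 0.2222]
orientation: [-0.001, 0.215, 0.977, -0.001]
wrist_force: [0.6, -1.0, 0.3]
finger_gap: 0.0852
```

```bash
python3 -m crank '{"travel":[[-0.9,-0.46,0],[-1.8,-0.92,0.1],[-2.7,-1.38,0.1],[-3.6,-1.84,0.2],[-4.5,-2.3,0.2]],"turn":[0,0,0,0,0]}'
python3 -m crank '{"travel":[[-0.9,-0.46,0],[-1.8,-0.92,0.1],[-2.7,-1.38,0.1],[-3.5,-1.8,0.2],[-4.2,-2.2,0.2]],"turn":[0,0,0,0,0]}' >/dev/null
python3 -c "
from h import *
delta([.6468,.0034,.2])"
```

```text
clock: 0.93
tcp_pos: [0.4922, 0.2034, 0.2145]
orientation: [-0.001, 0.215, 0.977, -0.0]
wrist_force: [0.6, 0.7, 0.1]
finger_gap: 0.0852
t 1.35 tcp [0.6081 0.0526 0.206 ] q [-0.05  0.39  0.1   1.28 -0.    0.39] F [-0.7 -0.1 -0.5] gap 0.085 x-yaw 155.1 tilt 0.08
units [-1.395 -0.707  0.148]
```

```bash
python3 -m crank '{"travel":[[-0.6,-0.3,0.05],[-1.1,-0.55,0.1],[-1.39,-0.71,0.15],[-1.39,-0.71,0.15],[-1.39,-0.71,0.15]],"turn":[0,0,0,0,0]}' >/dev/null
python3 - <<'E'
from h import *
delta([.6468,.0034,.2]); a=snap('scene','s1');b=snap('top','t1')
def crop(im,u,v,h,s): return cv2.resize(im[v-h:v+h,u-h:u+h],(s,s),interpolation=cv2.INTER_CUBIC)[:,:,::-1]
cv2.imwrite('pics/c2.png',np.hstack([crop(b['image'],260,133,60,400),crop(a['image'],250,210,60,400)]))
E
```

```text
t 1.77 tcp [0.6453 0.0056 0.2004] q [-0.12  0.46  0.19  1.3   0.    0.32] F [0.1 1.6 0.3] gap 0.0849 x-yaw 155.1 tilt 0.11
units [-0.056 -0.035  0.01 ]
```

View pics/c2.png

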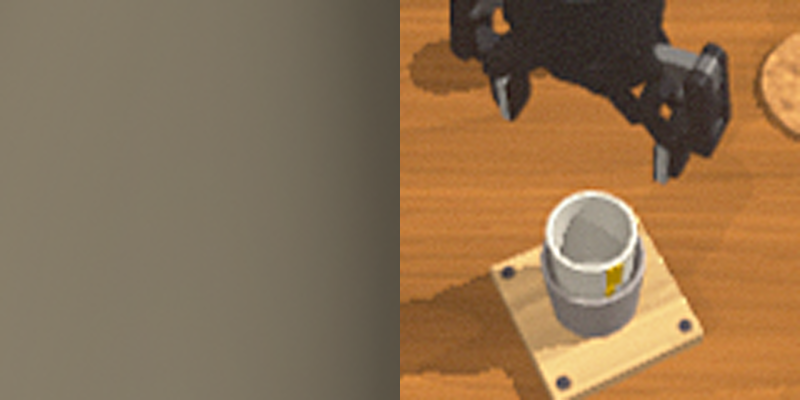

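The scene crop shows the open jaws centred on the cup, with their mid-point at about (246,195) and the cup rim at (247,220). I'll descend.

```bash
python3 -m crank '{"travel":[[-0.05,-0.035,0.6],[-0.05,-0.035,1.2],[-0.05,-0.035,1.7],[-0.05,-0.035,2.1],[-0.05,-0.035,2.3]],"turn":[0,0,0,0,0]}'
python3 -m crank '{"travel":[[0,0,0.2],[0,0,0.4],[0,0,0.5],[0,0,0.55],[0,0,0.55]],"turn":[0,0,0,0,0]}'
python3 - <<'E'
from h import *
delta([.6468,.0034,.086]); a=snap('scene','s2')
cv2.imwrite('pics/c3.png',cv2.resize(a['image'][160:280,190:310],(500,500),interpolation=cv2.INTER_CUBIC)[:,:,::-1])
E
```

```text
clock: 2.28
tcp_pos: [0.645, 0.0054, 0.1073]
orientation: [-0.002, 0.214, 0.977, -0.0]
wrist_force: [0.3, 0.4, 0.2]
finger_gap: 0.0849
clock: 2.7
tcp_pos: [0.6472, 0.0037, 0.0874]
orientation: [0.0, 0.215, 0.977, 0.0]
wrist_force: [0.0, 1.1, -0.3]
finger_gap: 0.0847
t 2.7 tcp [0.6472 0.0037 0.0874] q [-0.12  0.52  0.    1.05  0.    0.32] F [ 0.   1.1 -0.3] gap 0.0847 x-yaw 155.2 tilt 0.02
units [ 0.005 -0.01   0.036]
```

View pics/c3.png

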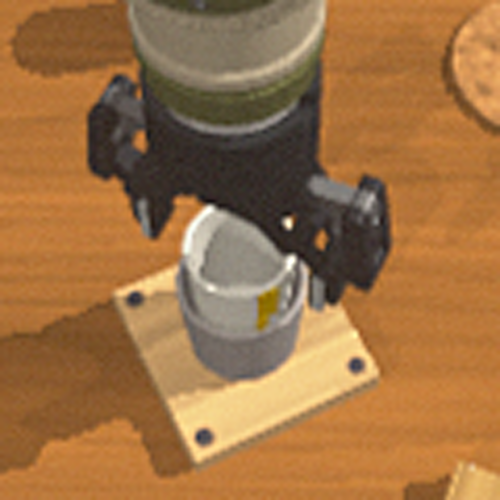

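The fingers straddle the rim (pads at about (147,215) and (318,290) in the crop), clear of the pot. I'll close.

```bash
python3 -m crank '{"travel":[[0,0,0],[0,0,0],[0,0,0],[0,0,0],[0,0,0]],"turn":[0,0,0,0,0]}' 45 70
python3 -m crank '{"travel":[[0,0,0],[0,0,0],[0,0,0],[0,0,0],[0,0,0]],"turn":[0,0,0,0,0]}'
python3 -m crank '{"travel":[[0,0,0],[0,0,0],[0,0,0],[0,0,0],[0,0,0]],"turn":[0,0,0,0,0]}'
```

```text
clock: 3.17
tcp_pos: [0.6478, 0.0035, 0.0885]
orientation: [0.001, 0.215, 0.977, 0.0]
wrist_force: [-0.6, 0.9, 5.5]
finger_gap: 0.0525
clock: 3.58
tcp_pos: [0.6478, 0.0036, 0.0885]
orientation: [0.001, 0.215, 0.977, 0.0]
wrist_force: [-1.7, 0.7, 6.4]
finger_gap: 0.0526
clock: 4.0
tcp_pos: [0.6478, 0.0035, 0.0885]
orientation: [0.001, 0.215, 0.977, 0.0]
wrist_force: [-0.5, -0.4, 6.1]
finger_gap: 0.0524
```

```bash
python3 -m crank '{"travel":[[0,0,0],[0,0,0],[0,0,0],[0,0,0],[0,0,0]],"turn":[0.08,0.17,0.26,0.35,0.44]}'
python3 -m crank '{"travel":[[0,0,0],[0,0,0],[0,0,0],[0,0,0],[0,0,0]],"turn":[0.08,0.12,0.12,0.12,0.12]}'
python3 - <<'E'
from h import *
delta([.6468,.0034,.2]); a=snap('scene','s3')
cv2.imwrite('pics/c4.png',cv2.resize(a['image'][160:280,190:310],(500,500),interpolation=cv2.INTER_CUBIC)[:,:,::-1])
E
```

```text
clock: 4.42
tcp_pos: [0.6479, 0.0035, 0.0884]
orientation: [0.001, 0.425, 0.905, 0.0]
wrist_force: [-1.4, 0.1, 5.4]
finger_gap: 0.0522
clock: 4.83
tcp_pos: [0.6479, 0.0035, 0.0885]
orientation: [0.001, 0.477, 0.879, 0.0]
wrist_force: [-0.8, 0.8, 6.0]
finger_gap: 0.0523
t 4.83 tcp [0.6479 0.0035 0.0885] q [-0.12  0.52  0.01  1.05  0.    0.88] F [-0.8  0.8  6. ] gap 0.0523 x-yaw 123.0 tilt 0.13
units [ 0.009 -0.019 -2.789]
```

View pics/c4.png

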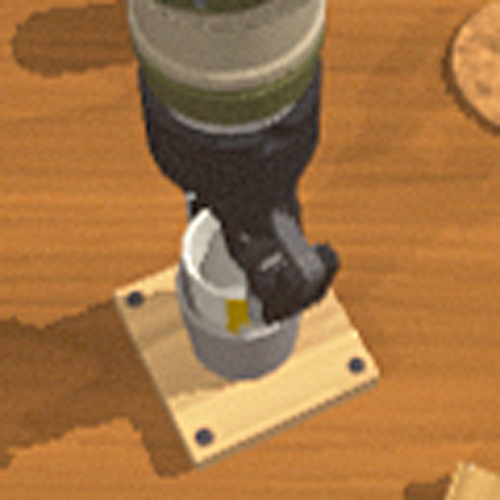

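The yellow run moved from (267,308) to (237,315) in the crop, so the cup turned with the gripper. Next is the lift.

```bash
python3 -m crank '{"travel":[[0,0,-0.05],[0,0,-0.1],[0,0,-0.2],[0,0,-0.3],[0,0,-0.4]],"turn":[0,0,0,0,0]}'
python3 -m crank '{"travel":[[0,0,-0.2],[0,0,-0.4],[0,0,-0.6],[0,0,-0.8],[0,0,-1.0]],"turn":[0,0,0,0,0]}'
python3 -m crank '{"travel":[[0,0,-0.3],[0,0,-0.6],[0,0,-0.9],[0,0,-1.1],[0,0,-1.2]],"turn":[0,0,0,0,0]}'
python3 - <<'E'
from h import *
delta([.454,.1805,.2]); a=snap('scene','s4')
cv2.imwrite('pics/c5.png',cv2.resize(a['image'][110:280,170:340],(500,500),interpolation=cv2.INTER_CUBIC)[:,:,::-1])
E
```

```text
clock: 5.3
tcp_pos: [0.6463, 0.0035, 0.1031]
orientation: [-0.001, 0.477, 0.879, -0.001]
wrist_force: [0.0, -0.2, -0.3]
finger_gap: 0.0526
clock: 5.72
tcp_pos: [0.6475, 0.0035, 0.1452]
orientation: [0.001, 0.477, 0.879, 0.0]
wrist_force: [-0.7, 0.4, -0.7]
finger_gap: 0.0527
clock: 6.13
tcp_pos: [0.6478, 0.0035, 0.1934]
orientation: [0.001, 0.477, 0.879, 0.001]
wrist_force: [0.1, -0.7, 0.4]
finger_gap: 0.0526
t 6.13 tcp [0.6478 0.0035 0.1934] q [-0.12  0.47  0.18  1.28  0.    0.88] F [ 0.1 -0.7  0.4] gap 0.0526 x-yaw 123.1 tilt 0.16
units [ 6.351 -1.646 -0.178]
```

View pics/c5.png

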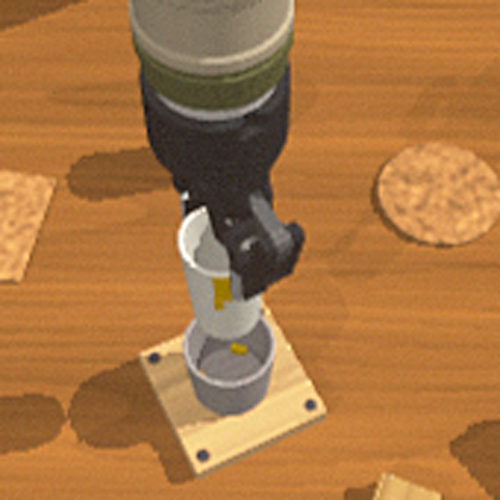

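The cup is free, upright and clear of the pot, with dried glue left inside the pot. I'll carry it to the mat.

```bash
python3 -m crank '{"travel":[[0.3,-0.08,0],[0.8,-0.21,0],[1.4,-0.36,0],[2.0,-0.52,0],[2.6,-0.67,0]],"turn":[0,0,0,0,0]}' >/dev/null
python3 -m crank '{"travel":[[0.6,-0.16,0],[1.2,-0.32,0],[1.8,-0.47,0],[2.4,-0.62,0],[2.9,-0.76,0]],"turn":[0,0,0,0,0]}' > /dev/null
python3 -m crank '{"travel":[[0.4,-0.1,0],[0.7,-0.18,0],[0.85,-0.22,0],[0.85,-0.22,0],[0.85,-0.22,0]],"turn":[0,0,0,0,0]}'
python3 -c "
from h import *
delta([.454,.1805,.0705])"
```

```text
clock: 7.43
tcp_pos: [0.4536, 0.1804, 0.1913]
orientation: [0.0, 0.477, 0.879, 0.0]
wrist_force: [0.5, -1.0, -0.3]
finger_gap: 0.0528
t 7.43 tcp [0.4536 0.1804 0.1913] q [ 0.21  0.16 -0.25  1.16 -0.    1.21] F [ 0.5 -1.  -0.3] gap 0.0528 x-yaw 123.1 tilt 0.03
units [-3.00e-03  9.00e-03  3.02e+00]
```

```bash
python3 -m crank '{"travel":[[0,0,0.4],[0,0,0.9],[0,0,1.4],[0,0,1.8],[0,0,2.1]],"turn":[0,0,0,0,0]}' >/dev/null
python3 -m crank '{"travel":[[0,0,0.2],[0,0,0.4],[0,0,0.5],[0,0,0.6],[0,0,0.6]],"turn":[0,0,0,0,0]}'
python3 - <<'E'
from h import *
delta([.454,.1805,.0705]); a=snap('scene','s5')
cv2.imwrite('pics/c6.png',cv2.resize(a['image'][80:230,230:380],(500,500),interpolation=cv2.INTER_CUBIC)[:,:,::-1])
E
```

```text
clock: 8.27
tcp_pos: [0.4533, 0.1803, 0.083]
orientation: [-0.0, 0.477, 0.879, -0.0]
wrist_force: [-0.5, -0.1, -0.1]
finger_gap: 0.0522
t 8.27 tcp [0.4533 0.1803 0.083 ] q [ 0.21  0.25 -0.43  0.9   0.    1.21] F [-0.5 -0.1 -0.1] gap 0.0522 x-yaw 123.0 tilt 0.02
units [-0.006  0.018  0.311]
```

View pics/c6.png

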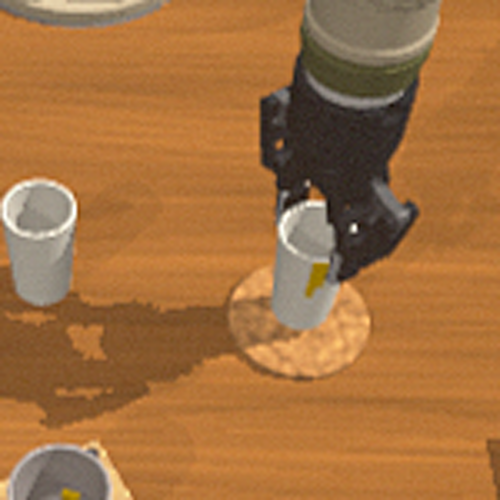

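The cup is upright over the mat's middle, with its foot at about (302,318) in the crop and the mat centre at (299,322). I'll lower it slowly to contact.

```bash
python3 -m crank '{"travel":[[0,0,0.05],[0,0,0.1],[0,0,0.15],[0,0,0.2],[0,0,0.22]],"turn":[0,0,0,0,0]}'
python3 -m crank '{"travel":[[0,0,0.02],[0,0,0.04],[0,0,0.06],[0,0,0.07],[0,0,0.07]],"turn":[0,0,0,0,0]}'
```

```text
clock: 8.73
tcp_pos: [0.4531, 0.1805, 0.0743]
orientation: [-0.0, 0.477, 0.879, -0.0]
wrist_force: [0.4, -0.3, -0.5]
finger_gap: 0.0524
clock: 9.15
tcp_pos: [0.4532, 0.1805, 0.0716]
orientation: [-0.0, 0.477, 0.879, 0.0]
wrist_force: [0.7, 0.4, -1.5]
finger_gap: 0.0525
```

```bash
python3 -m crank '{"travel":[[0,0,0.01],[0,0,0.02],[0,0,0.03],[0,0,0.03],[0,0,0.03]],"turn":[0,0,0,0,0]}'
python3 -m crank '{"travel":[[0,0,0.01],[0,0,0.02],[0,0,0.03],[0,0,0.03],[0,0,0.03]],"turn":[0,0,0,0,0]}'
```

```text
clock: 9.57
tcp_pos: [0.4532, 0.1805, 0.0705]
orientation: [0.0, 0.477, 0.879, 0.0]
wrist_force: [0.2, 0.3, -0.4]
finger_gap: 0.0528
clock: 9.98
tcp_pos: [0.4533, 0.1805, 0.0704]
orientation: [0.0, 0.477, 0.879, 0.0]
wrist_force: [-2.7, -0.7, 9.7]
finger_gap: 0.0523
```

Contact at 9.7 N. I'll release.

```bash
python3 -m crank '{"travel":[[0,0,0],[0,0,0],[0,0,0],[0,0,0],[0,0,0]],"turn":[0,0,0,0,0]}' 58 20
python3 -m crank '{"travel":[[0,0,0],[0,0,0],[0,0,0],[0,0,0],[0,0,0]],"turn":[0,0,0,0,0]}' 84
python3 -m crank '{"travel":[[0,0,-0.1],[0,0,-0.3],[0,0,-0.6],[0,0,-0.9],[0,0,-1.2]],"turn":[0,0,0,0,0]}'
python3 -m crank '{"travel":[[0,0,-0.5],[0,0,-1],[0,0,-1.5],[0,0,-1.9],[0,0,-2.0]],"turn":[0,0,0,0,0]}'
python3 - <<'E'
from h import *
delta([.454,.1805,.0705]); a=snap('scene','s6')
cv2.imwrite('pics/c7.png',cv2.resize(a['image'][80:230,220:370],(600,600),interpolation=cv2.INTER_CUBIC)[:,:,::-1])
E
```

```text
clock: 10.4
tcp_pos: [0.4531, 0.1805, 0.0691]
orientation: [-0.0, 0.477, 0.879, -0.0]
wrist_force: [-0.6, -0.3, 0.4]
finger_gap: 0.058
clock: 10.82
tcp_pos: [0.4532, 0.1805, 0.0693]
orientation: [-0.0, 0.477, 0.879, 0.0]
wrist_force: [-0.1, 0.3, -0.6]
finger_gap: 0.0836
clock: 11.23
tcp_pos: [0.4533, 0.1805, 0.1185]
orientation: [0.0, 0.477, 0.879, 0.0]
wrist_force: [0.9, -0.0, -0.3]
finger_gap: 0.0842
clock: 11.65
tcp_pos: [0.4548, 0.1809, 0.2009]
orientation: [0.002, 0.477, 0.879, 0.002]
wrist_force: [0.2, 0.8, -0.4]
finger_gap: 0.084
t 11.65 tcp [0.4548 0.1809 0.2009] q [ 0.21  0.16 -0.23  1.18  0.    1.21] F [ 0.2  0.8 -0.4] gap 0.084 x-yaw 123.1 tilt 0.32
units [ 0.01  -0.039  3.26 ]
```

View pics/c7.png

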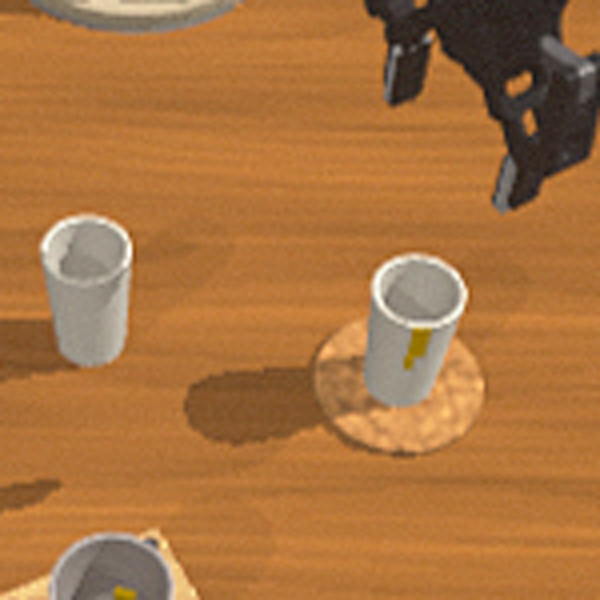

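```bash
python3 -m crank '{"travel":[[0,0,0],[0,0,0],[0,0,0]],"turn":[0,0,0]}'; python3 - <<'E'
from h import *
a=load('s6'); print('cup rim centre',on_plane(a,324.5,152.75,.096)-np.array([.454,.1805,0]))
b=load('s0')['image'].astype(int)[130:175,225:258]; c=a['image'].astype(int)[130:175,225:258]; print('spare diff',np.abs(b-c).mean())
print(hand_in())
E
```

```text
clock: 11.95
tcp_pos: [0.4524, 0.1803, 0.1961]
orientation: [-0.001, 0.477, 0.879, -0.001]
wrist_force: [-0.2, -0.6, 0.2]
finger_gap: 0.0839
cup rim centre [0.00020392 0.00112419 0.096     ]
spare diff 12.811223344556678
the job is handed in; nothing more can be done
None
```

I gripped the stuck cup by its rim, twisted it about 32° and lifted it out of the pot. I then lowered it onto the middle of the round cork mat, let go, and backed the gripper off to a TCP height of about 0.20 m. The job was handed in at about 12 s of the 43 s allowed, and no verdict was reported.

- **Cup on the mat:** the last picture shows it upright. Its rim centre measures about 1 mm from the mat's middle, where the calibration is good to about 2 mm. The wrist force was near zero after release. I didn't measure the tilt or the seating height separately.
- **Spare cup:** it stands upright with its foot at about (242,170) in the scene picture, where it was in the first one. An image-difference check over its region was not clean: a mean of 12.8 grey levels. I put that down to the arm's shadow, but I didn't check that separately.
- **Smaller disagreement:** the two cameras differed by about 4 mm on the pot's position. I used the average, and the grasp and twist went without trouble.

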